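# Pin the clamping collar shut round a fiddle's sound box

### The job

Swing the aluminium jaw of the clamping collar shut round the sound box (it has an orange handle), then take the long red-headed pin from the rack and thread it down through the jaw's knuckle and the blue knuckle beneath until its collar rests on the jaw, and let go. The two holes only line up roughly by eye (the jaw's stop is loose), so feel the pin in gently. Keep off the sound box, whose skin is still tender, and leave the black-headed pin and the other things where they are.

Things in the scene. Friction and masses are not known exactly. Their poses are not given: they have to be found in the camera images.
- fixture: Clamping fixture, fixed: dark steel base plate 170 x 230 x 12 mm with a blue fixed half-collar on its +x side (top 73 mm above the table) round a hexagonal sound box. Origin: on the table under the middle of the sound box; z up. Its +y side carries the jaw's upright hinge, its -y side the two knuckles (ears) that the pin joins; the jaw swings on its -x side.
- jaw (a joint): Opening angle (rad) of the aluminium swinging half-collar (jaw) about the upright hinge; 0 = closed, holes in line; positive = open, clockwise from above (free end to fixture -x). Starts 0.45 to 1.0. Loose stop at -0.025 (4 mm past line at the hole), other end 1.2. No spring, light friction (0.06 N m): stays where left. The pin's tapered nose can draw it the last few mm into line.
- hinge_axis (a point): Point on the jaw's upright hinge axis, at the height of the jaw's top (94 mm above the table); 80 mm to the fixture's +y from its origin. Does not move.
- handle_top (a point): Centre of the top face of the jaw's handle, an upright orange round post 14 mm in diameter standing 48 mm above the jaw's top; its top is 142 mm above the table, 119.8 mm from the hinge axis. With the jaw closed it lies at fixture x -66, y -20 mm. Moves with the jaw.
- upper_hole (a point): Centre of the mouth, at the top face (94 mm above the table), of the upright 13.8 mm through hole in the jaw's aluminium knuckle, a 34 x 34 mm ear 17 mm thick (77 to 94 mm up). 160 mm from the hinge axis. Moves with the jaw. The mouth is bevelled 2 mm.
- lower_hole (a point): Centre of the mouth, at the top face (73 mm above the table), of the same kind of 13.8 mm through hole in the fixture's blue knuckle (ear 34 x 34 mm, 56 to 73 mm up); 80 mm to the fixture's -y from its origin. Fixed. 4 mm below the jaw's knuckle when closed; 44 mm of free space under it down to the base plate.
- soundbox: The hexagonal dark wooden sound box being clamped, 84 mm across flats, with a pale spotted skin top; fixed in the middle of the fixture, its skin top 100 mm above the table. Origin: centre of its underside, 12 mm above the table.
- rack: Pin rack, fixed: pale wooden block 60 x 140 x 70 mm with two upright through holes of 15 mm, 35 mm either side of its middle along its y axis. Origin: centre of the underside, on the table.
- pin: The long steel pin with the RED head, loose, upright in one of the rack's holes. Origin: centre of its collar's underside (on the rack's top, 70 mm up); z up to the head. Below: shank 12 mm in diameter, 60 mm long, its last 14 mm tapering to a 4 mm tip. Above: collar 22 mm in diameter, 6 mm thick, then a red round grip 16 mm in diameter, 34 mm tall (top 40 mm above the origin). 60 to 110 g.
- short_pin: A too-short pin with a BLACK head in the rack's other hole, loose, not to be used: same as the red one but its shank is 30 mm long. Same origin.
- drum_a: Bystander: finished hexagonal sound box, dark brown, loose, standing skin up, 84 mm across flats, 100 mm tall. Origin: centre of underside.
- drum_b: Bystander: finished hexagonal sound box, near-black, loose, standing skin up, 84 mm across flats, 100 mm tall. Origin: centre of underside.
- drum_c: Bystander: finished hexagonal sound box, reddish brown, loose, standing skin up, 84 mm across flats, 100 mm tall. Origin: centre of underside.
- glue_jar: Bystander: jar with yellow cap, loose, 60 mm diameter, 85 mm tall. Origin: centre of underside.
- brush: Bystander: glue brush lying on the table, 200 mm long along its x, loose, 20 mm high. Origin: under its middle.
- screwdriver: Bystander: screwdriver with yellow handle lying on the table, 200 mm long along its x, loose, 26 mm high. Origin: under its middle.
- trim_ring: Bystander: dark wooden ring lying flat, 80 mm outside, 60 mm inside, 20 mm high, loose. Origin: centre of underside.

How it is judged (in metres and radians):
On the way, in this order (a step that is already met when the one before it is completed fails the run):
1. the jaw has been swung shut, the pin not yet down (value of joint jaw below 0.03 rad), for 0.2 s.
2. the red-headed pin passes through both knuckles (horizontal distance between pin and lower_hole below 0.005 m and z of pin in the frame of lower_hole below 0.03 m), for 0.1 s.
At the end, for the whole second after the job is handed in: The jaw is closed (within 0.03 rad of line) and the red-headed pin stands upright (within 0.1 rad) through both knuckles, within 4 mm of both hole axes, its collar down on the jaw's top to within 4 mm, at rest (value of joint jaw between -0.03 and 0.03 rad and horizontal distance between pin and lower_hole below 0.004 m and horizontal distance between pin and upper_hole below 0.004 m and z of pin in the frame of lower_hole between 0.017 and 0.025 m and angle between pin's own z axis and vertical below 0.1 rad and linear speed of pin below 0.02 m/s); the robot touches nothing.
It fails at once if the sound box is pressed with more than 6 N (contact force between soundbox and anything else above 6 N).
It fails at once if the pin is forced: it presses on the fixture or its jaw with more than 40 N (contact force between pin and fixture above 40 N).
It fails at once if the black-headed pin or another bystander is moved more than 30 mm (distance of any of short_pin, drum_a, drum_b, drum_c, glue_jar, brush, screwdriver, trim_ring from where it was at the start of the episode above 0.03 m).
It also fails if it takes over 54 s, if anything falls off the work surface, if the arm or the gripper's body presses on something with over 40 N, if the wrist force passes 120 N, or if a joint passes its speed limit or range.

### The arm

A 6-joint arm with a two-finger parallel gripper is mounted at the origin on the work surface. World frame = base frame: x ahead of the robot, y to its left, z up, the work surface at z = 0. Lengths are in m, angles in degrees, forces in N, time in s.
With the tool pointing down it reaches from about 0.4 to 0.825 m from the base axis. Payload 7 kg.
Tool frame: the origin (TCP) lies between the finger pads; the fingertips stand ctrl.nose_length ahead of it and the grasp point (between the pads) lies 2 mm behind it (ctrl.nose_length is the distance from the TCP to the fingertips, in m); z points along the fingers, y is the line along which they close (so a half turn about z gives the same grasp; the last joint's range is limited). The gripper opens to 88 mm and grips with 3 to 60 N. Pads are 19 mm wide; open, the fingers measure 130 mm over their backs; the gripper's body (78 mm by 193 mm) begins 47 mm behind the grasp point.
Start: joints at [-51.675, 20.546, 0.682, 0, -70.136, -16.507], TCP at [0.251, -0.627, 0.244] pointing down, gripper open.
Joint ranges: [-176.03, 176.03], [-82.01, 121.73], [-58.28, 71.71], [-173.87, 95.51], [-174.79, -0.11], [-173.66, 173.66]. Speed limits (degrees/s): [136.94, 136.94, 172.46, 180, 180, 180].

### API

Orientations are given as [roll, pitch, yaw] about the fixed x, y, z axes, in that order (R = Rz(yaw) Ry(pitch) Rx(roll)).
In Python, from plant import ctrl gives the robot as it stands.
- The arm moves only by the tool apply_moves, never from a script. Its argument "commands" is a list of rows, each a list of 3 entries, a list of its own where there are three numbers: the shift along the world's x, y, z in cm, then the turn about the world's z in rad, then the closure, from 0 (fully open) to 1 (shut). In form: [[[x, y, z], turn, jaw], ...]. A call has 1 to 20 rows; each row is the pose to reach, as a shift and turn from the pose commanded when the call began; what a row does not reach only later rows make up. A row lasts 1/12 s, in which the tool goes at most 41.7 mm and 7.16 degrees, less where a joint would pass 70% of its speed; a pose out of reach is approached as far as the arm can. A call with a gripper value outside its range is refused whole. The fingers move at their own pace and stop on an object; the grip force is fixed at half the most. Time passes only in rows, so rows that repeat a pose let the fingers close. It gives the time, the measured TCP pose, the force, the opening and the grip force at its end, in the units of the state.
- ctrl.get_obs(): the state, without advancing time (a new reading comes with each control period).
- ctrl.snapshot(name): name is "scene" or "top" or "wrist"; returns a dict with "img" (420x560x3 uint8, red, green, blue), "fx", "fy", "cx", "cy" (pixels), "dist_coeffs" ([k1, k2, p1, p2, k3] as OpenCV has them; the pictures are not rectified), "T" (4x4, takes a point from camera to world coordinates). Camera axes: x right, y up, looking along -z (the intrinsics and any distortion apply to the point x, -y, -z); pixel columns grow to the right and rows downward; lengths in m; the calibration is good to about 2 mm. A picture is of the moment at which its call begins. There is no depth.
- ctrl.close_job(): hands the job in; it is judged then, once.
Trained networks look in a picture, given as the dict that the camera call returned (one of the last four; its "shot" number tells which), for a name from the list of things; names that differ only in an ending like _2 or _b are one class to them, and where a whole thing is asked for, a point or a joint stands for the part that bears it (a point fixed in the world has none). Each returns a list of dicts, best first, with "score" (0 to 1); they miss things now and then, are a little off and sometimes report something else, mostly with a low value. They report only what shows in the picture. A call takes as long as a camera call.
- ctrl.search_frame(picture, target): "at" ([column, row] in pixels, amid what is visible of it).
- ctrl.spot_point(picture, target): "at" ([column, row] in pixels: a listed point, or the origin of a listed thing).
The state is a dict: "clock": time; "joint_pos": joint angles; "qvel": joint speeds; "tau": joint torques, N m; "tool_pos": TCP position; "orientation": TCP orientation; "force": force on the tool from outside, world axes, zero at the start; "moment": the same for the moment, N m; "opening": finger opening in m; "gripper_force": force on a finger pad.
Only numpy, scipy, OpenCV 4.12 (cv2) and the standard library are available. Lean on these libraries where they do the work, as an engineer would, in place of code of your own. Each camera call takes 0.05 s, during which the arm holds its last target. There are 200 camera calls.

## Working session

There is one attempt and no reset: what is moved stays moved. The work goes in short steps, Python scripts to look and compute and a tool call to move; the robot and the scene stay as the last step left them, time stands still between calls to the robot, and variables do not carry over. Pictures are saved under pics/ and viewed, at most 12 in all, crops included, and the job is handed in when it is done.

Besides the shell and the picture viewer there is one more tool, called as name(argument=value, ...) on one line, values as JSON. apply_moves: Moves the arm, as the interface text tells. Its arguments: {"type":"object","properties":{"commands":{"type":"array"}},"required":["commands"]}

```bash
mkdir -p pics
cat > h.py <<'E'
import numpy as np, cv2
from plant import ctrl
def ray(s,px):
    K=np.array([[s["fx"],0,s["cx"]],[0,s["fy"],s["cy"]],[0,0,1.]])
    u=cv2.undistortPoints(np.array([[px]],float),K,np.array(s["dist_coeffs"],float))[0,0]
    T=np.array(s["T"]); d=T[:3,:3]@np.array([u[0],-u[1],-1.]); return T[:3,3],d
def at_z(s,px,z):
    o,d=ray(s,px); return o+d*(z-o[2])/d[2]
def proj(s,p):
    T=np.array(s["T"]); c=T[:3,:3].T@(np.array(p)-T[:3,3]); q=np.array([c[0],-c[1],-c[2]])
    K=np.array([[s["fx"],0,s["cx"]],[0,s["fy"],s["cy"]],[0,0,1.]])
    return cv2.projectPoints(q[None],np.zeros(3),np.zeros(3),K,np.array(s["dist_coeffs"],float))[0][0,0]
def save(s,n): cv2.imwrite("pics/"+n,s["img"][:,:,::-1])
E
python3 - <<'E'
from h import *
Z=dict(hinge_axis=.094,handle_top=.142,upper_hole=.094,lower_hole=.073,fixture=0,pin=.07,short_pin=.07,rack=0,soundbox=.012,drum_a=0,glue_jar=0,brush=0,screwdriver=0,trim_ring=0)
ims=[]
for n in("scene","top"):
    s=ctrl.snapshot(n); ims.append(s["img"])
    print(n,np.round(s["T"],3).tolist())
    for k,z in Z.items():
        for d in ctrl.spot_point(s,k)[:3]: print(k,round(d["score"],2),np.round(d["at"],1),np.round(at_z(s,d["at"],z),4))
    save(s,n+".png")
print(ctrl.nose_length,ctrl.get_obs())
E
```

```text
scene [[0.64, -0.625, 0.447, 1.208], [0.768, 0.53, -0.36, -0.571], [-0.012, 0.573, 0.819, 1.337], [0.0, 0.0, 0.0, 1.0]]
hinge_axis 0.79 [340.5 190.9] [0.5766 0.1484 0.094 ]
hinge_axis 0.3 [425.8 166.1] [0.6727 0.4047 0.094 ]
hinge_axis 0.17 [319.3 220.4] [0.6134 0.0336 0.094 ]
handle_top 0.97 [315.4 154.3] [0.4567 0.1567 0.142 ]
lower_hole 0.77 [293.1 219. ] [ 0.5522 -0.0092  0.073 ]
fixture 0.83 [316.1 221. ] [0.5638 0.0707 0.    ]
short_pin 0.62 [190.2 282.3] [ 0.5294 -0.3436  0.07  ]
short_pin 0.25 [318.4 221.9] [0.604 0.04  0.07 ]
rack 0.98 [203.8 286.2] [ 0.5261 -0.3091  0.    ]
soundbox 0.7 [321.2 218.8] [0.5735 0.0816 0.012 ]
drum_a 0.89 [135.6 311.4] [ 0.47   -0.4931  0.    ]
drum_a 0.72 [282.2 332. ] [ 0.7676 -0.2294  0.    ]
drum_a 0.71 [183.9 343.2] [ 0.628  -0.4434  0.    ]
glue_jar 0.83 [355.5 288.5] [0.7998 0.0044 0.    ]
glue_jar 0.53 [162.7 243.4] [ 0.3351 -0.3208  0.    ]
glue_jar 0.42 [284.6 175.5] [0.3704 0.1105 0.    ]
brush 0.82 [161.8 242.7] [ 0.3314 -0.3215  0.    ]
brush 0.61 [368.6 134.5] [0.4171 0.4365 0.    ]
trim_ring 0.61 [423.1 165.1] [0.6239 0.475  0.  
[... 1258 characters left out ...]
0.6462 0.4523 0.    ]
0.017 {'clock': 1.5, 'joint_pos': array([-5.16759769e+01,  2.05449212e+01,  6.82091631e-01, -7.55333735e-05,
       -7.01356315e+01, -1.65088598e+01]), 'qvel': array([-0.03297252, -0.10443983,  0.03287976, -0.05534936,  0.02707446,
       -0.13391791]), 'tau': array([-8.85609461e-04, -5.82385612e+01,  2.93293405e+01,  7.00254679e+00,
        1.23791603e-02, -1.41292904e-05]), 'tool_pos': array([ 0.2508367 , -0.62664093,  0.24357827]), 'orientation': array([-1.79998545e+02,  5.05446762e-04, -1.58184862e+02]), 'force': array([-0.13849412, -0.86490841, -0.0199302 ]), 'moment': array([0.01498454, 0.00903327, 0.01280922]), 'gripper_force': 0.0, 'opening': 0.0876120867015715}
```

View pics/top.png

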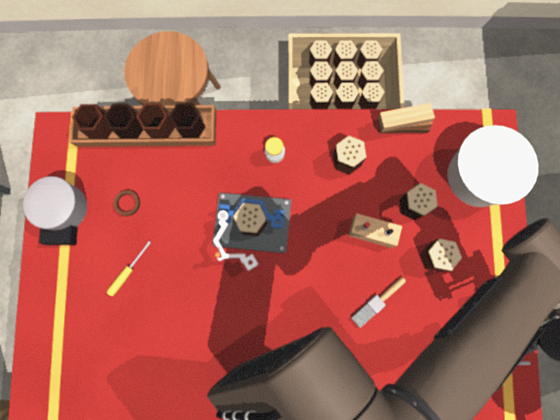

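View pics/scene.png

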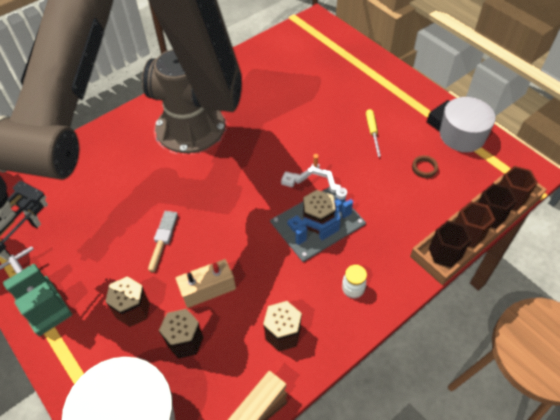

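Top view: the jaw is open by about 1 rad, with the handle at (215,254) px, the upper hole at (251,264) and the blue lower hole at (279,219). The red pin at (367,228) and the black pin at (389,231) are in the rack. I'm moving above the handle first.

apply_moves(commands=[[[17, 43, 0], 0, 0], [[17, 43, 0], 0, 0], [[17, 43, 0], 0, 0], [[17, 43, 0], 0, 0], [[17, 43, 0], 0, 0], [[17, 43, 0], 0, 0], [[17, 43, 0], 0, 0], [[17, 43, 0], 0, 0], [[17, 43, 0], 0, 0], [[17, 43, 0], 0, 0], [[17, 43, 0], 0, 0], [[20.7, 78.2, -2.4], 0, 0], [[20.7, 78.2, -2.4], 0, 0], [[20.7, 78.2, -2.4], 0, 0], [[20.7, 78.2, -2.4], 0, 0], [[20.7, 78.2, -2.4], 0, 0], [[20.7, 78.2, -2.4], 0, 0], [[20.7, 78.2, -2.4], 0, 0], [[20.7, 78.2, -2.4], 0, 0], [[20.7, 78.2, -2.4], 0, 0]])

```text
clock: 3.17
tool_pos: [0.458, 0.1589, 0.2197]
orientation: [180.0, 0.1, -158.1]
force: [0.5, -0.3, 1.4]
opening: 0.0873
gripper_force: 0.0
```

Run:
```python
from h import *
s=ctrl.snapshot("wrist"); save(s,"w1.png"); print(np.round(s["T"],3).tolist())
for k,z in dict(hinge_axis=.094,handle_top=.142,upper_hole=.094,lower_hole=.073).items():
    for d in ctrl.spot_point(s,k)[:2]: print(k,round(d["score"],2),np.round(d["at"],1),np.round(at_z(s,d["at"],z),4))
o=ctrl.get_obs();print(o["clock"],o["tool_pos"],o["orientation"],o["joint_pos"])
```

```text
[[-0.374, -0.883, -0.283, 0.382], [0.928, -0.356, -0.113, 0.128], [-0.001, -0.305, 0.952, 0.362], [0.0, 0.0, 0.0, 1.0]]
hinge_axis 0.57 [214.8 325.9] [0.583  0.1473 0.094 ]
handle_top 0.6 [269.2 223.7] [0.4609 0.1513 0.142 ]
upper_hole 0.78 [170.7 138.4] [0.4433 0.0659 0.094 ]
lower_hole 0.62 [ 46.5 234.1] [ 0.566  -0.0149  0.073 ]
3.4167 [0.45760269 0.15524364 0.21945209] [-1.79991943e+02 -2.54716654e-02 -1.58146869e+02] [ 4.21245454e+01  3.33741143e+00 -2.48356491e+01 -1.43692567e-03
 -6.18536250e+01 -1.10270735e+02]
```

View pics/w1.png

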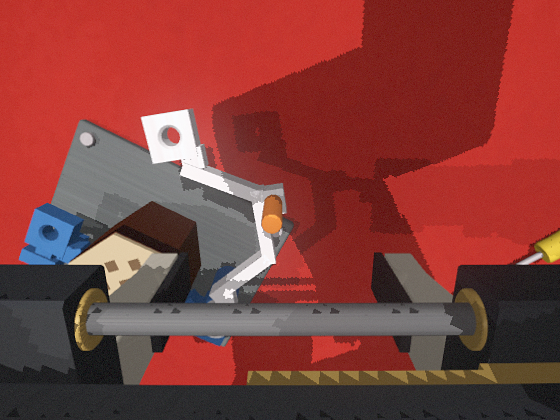

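The wrist view shows the orange handle top at about (269,222), the jaw hole at (171,136) and the blue hole at (46,234). I'm going down on the handle and closing.

apply_moves(commands=[[[0.1, 0, -3.5], 0, 0.4], [[0.1, 0, -7], 0, 0.4], [[0.1, 0, -9.7], 0, 0.5], [[0.1, 0, -9.7], 0, 0.6], [[0.1, 0, -9.7], 0, 0.7], [[0.1, 0, -9.7], 0, 1], [[0.1, 0, -9.7], 0, 1], [[0.1, 0, -9.7], 0, 1], [[0.1, 0, -9.7], 0, 1], [[0.1, 0, -9.7], 0, 1], [[0.1, 0, -9.7], 0, 1]])

```text
clock: 4.33
tool_pos: [0.459, 0.1555, 0.1231]
orientation: [180.0, 0.1, -158.2]
force: [-0.5, 0.5, -0.2]
opening: 0.0197
gripper_force: 0.0
```

Run:
```python
from h import *
o=ctrl.get_obs();p=o["tool_pos"];print(o["clock"],p,o["force"],o["opening"])
h=np.array([.580,.1475]);r=p[:2]-h; print(np.hypot(*r),np.degrees(np.arctan2(r[1],r[0])))
for a in np.linspace(0.06,1.02,17):
    c,s=np.cos(a),np.sin(a);q=h+np.array([[c,-s],[s,c]])@r-p[:2];print(round(a,2),np.round(q*100,1))
```

```text
4.3333 [0.45900577 0.1555449  0.12308895] [-0.47416996  0.52010345 -0.15806632] 0.019655598879973618
0.12126138958440376 176.1960045985911
0.06 [-0.  -0.7]
0.12 [-0.  -1.5]
0.18 [ 0.1 -2.2]
0.24 [ 0.2 -2.9]
0.3 [ 0.3 -3.6]
0.36 [ 0.5 -4.3]
0.42 [ 0.7 -5. ]
0.48 [ 1.  -5.7]
0.54 [ 1.3 -6.3]
0.6 [ 1.7 -7. ]
0.66 [ 2.  -7.6]
0.72 [ 2.5 -8.2]
0.78 [ 2.9 -8.7]
0.84 [ 3.4 -9.3]
0.9 [ 3.9 -9.8]
0.96 [  4.5 -10.3]
1.02 [  5.1 -10.7]
```

apply_moves(commands=[[[0, 0, 0], 0, 1], [[0, 0, 0], 0, 1], [[0, 0, 0], 0, 1], [[0, -0.7, 0], 0.06, 1], [[0, -1.5, 0], 0.12, 1], [[0.1, -2.2, 0], 0.18, 1], [[0.2, -2.9, 0], 0.24, 1], [[0.3, -3.6, 0], 0.3, 1], [[0.5, -4.3, 0], 0.36, 1], [[0.7, -5.0, 0], 0.42, 1], [[1.0, -5.7, 0], 0.48, 1], [[1.3, -6.3, 0], 0.54, 1], [[1.7, -7.0, 0], 0.6, 1], [[2.0, -7.6, 0], 0.66, 1], [[2.5, -8.2, 0], 0.72, 1], [[2.9, -8.7, 0], 0.78, 1], [[3.4, -9.3, 0], 0.84, 1], [[3.9, -9.8, 0], 0.9, 1], [[3.9, -9.8, 0], 0.9, 1], [[3.9, -9.8, 0], 0.9, 1]])

```text
clock: 6.0
tool_pos: [0.4986, 0.0576, 0.1229]
orientation: [-179.9, 0.0, -106.7]
force: [1.0, 2.4, 4.5]
opening: 0.0134
gripper_force: 30.0
```

Run:
```python
from h import *
s=ctrl.snapshot("wrist"); save(s,"w2.png")
for k,z in dict(hinge_axis=.094,upper_hole=.094,lower_hole=.073,handle_top=.142).items():
    for d in ctrl.spot_point(s,k)[:2]: print(k,round(d["score"],2),np.round(d["at"],1),np.round(at_z(s,d["at"],z),4))
o=ctrl.get_obs();print(o["clock"],o["tool_pos"],o["orientation"],o["force"],o["opening"],o["gripper_force"])
```

```text
upper_hole 0.9 [125.6 165.7] [ 0.5562 -0.0104  0.094 ]
lower_hole 0.7 [126.8 160.3] [ 0.5643 -0.0115  0.073 ]
handle_top 0.83 [281.6 314.9] [0.4993 0.0583 0.142 ]
6.25 [0.49822762 0.05794262 0.12288496] [-1.79943865e+02  5.09043278e-02 -1.06634083e+02] [1.34274424 2.85144987 2.70426182] 0.013011343118924034 30.001147985458374
```

View pics/w2.png

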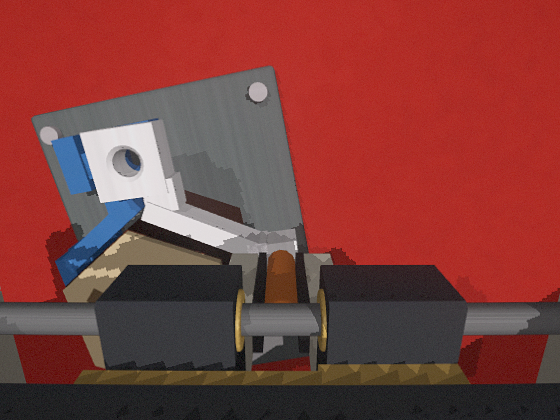

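Partway: the jaw hole at (126,162) nearly covers the blue one, with about 6–8 mm to go. I'm closing further, gently, to find the stop.

apply_moves(commands=[[[0.2, -0.2, 0], 0.02, 1], [[0.45, -0.4, 0], 0.05, 1], [[0.6, -0.55, 0], 0.065, 1], [[0.6, -0.55, 0], 0.065, 1], [[0.6, -0.55, 0], 0.065, 1]])

```text
clock: 6.67
tool_pos: [0.5046, 0.0525, 0.1229]
orientation: [-179.9, 0.1, -102.9]
force: [4.2, 4.1, 2.2]
opening: 0.013
gripper_force: 30.0
```

```bash
cat > look.py <<'E'
from h import *
s=ctrl.snapshot("wrist")
for k,z in dict(upper_hole=.094,lower_hole=.073).items():
    for d in ctrl.spot_point(s,k)[:1]: print(k,round(d["score"],2),np.round(d["at"],1),np.round(at_z(s,d["at"],z),4))
x0,y0=95,125
c=cv2.resize(s["img"][y0:y0+75,x0-20:x0+80],(800,600),interpolation=cv2.INTER_CUBIC)
import sys; save(dict(img=c),sys.argv[1])
o=ctrl.get_obs();print(o["clock"],o["tool_pos"],o["orientation"],o["force"],o["moment"])
E
python3 look.py w3.png
```

```text
upper_hole 0.81 [125.4 166.5] [ 0.5668 -0.0113  0.094 ]
lower_hole 0.93 [145.5 155.5] [ 0.5641 -0.0123  0.073 ]
6.8167 [0.50456372 0.05253567 0.1228869 ] [-1.79917262e+02  7.21859849e-02 -1.02936112e+02] [3.53666952 4.93198669 3.12551224] [ 1.53957636 -1.13002975  0.04997581]
```

View pics/w3.png

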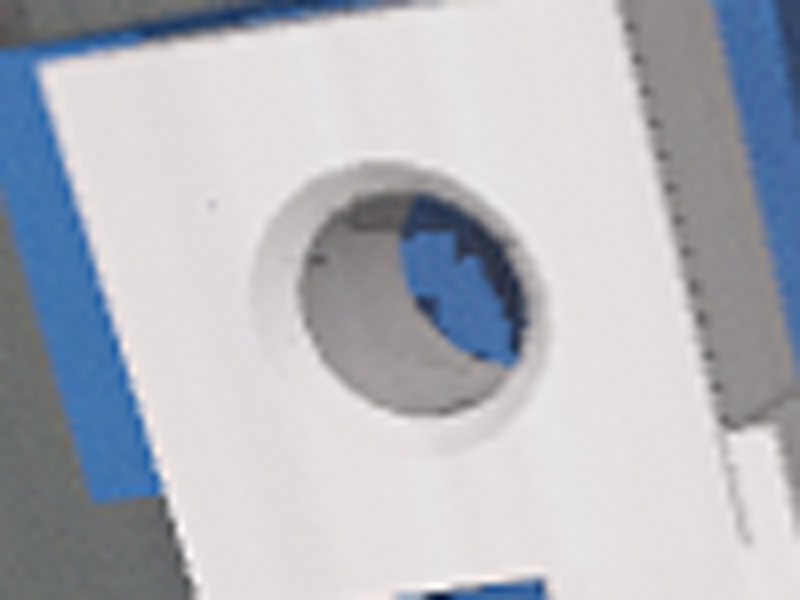

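Run:
```python
from h import *
s=ctrl.snapshot("wrist")
f=lambda c,z: at_z(s,(75+(c[0]+.5)/8-.5,125+(c[1]+.5)/8-.5),z)[:2]*1000
w1,w2=f((40,65),.094),f((180,530),.094); b1,b2=f((10,230),.073),f((93,500),.073); w3=f((615,0),.094)
print(w1,w2,b1,b2,w3,np.linalg.norm(w3-w1))
d=(w2-w1)/np.linalg.norm(w2-w1); n=np.array([-d[1],d[0]])
print("dir",d,n,"offsets",(b1-w1)@n,(b2-w1)@n,(w3-w1)@n)
print("mouth",f((400,308),.094)); db=(b2-b1);print("angles",np.degrees(np.arctan2(d[1],d[0])),np.degrees(np.arctan2(db[1],db[0])))
```

```text
[582.17120475 -31.16825991] [584.51222861  -3.00324027] [600.02533867 -21.8380434 ] [601.60975224  -3.22842785] [548.20783488 -27.04355126] 34.21291735907204
dir [0.0828325  0.99656348] [-0.99656348  0.0828325 ] offsets -17.019932776663197 -17.05742055777349 34.188314116840736
mouth [566.56874426 -12.89167524]
angles 85.24860353228108 85.13360113529502
```

apply_moves(commands=[[[0.15, -0.14, 0], 0.016, 1], [[0.15, -0.14, 0], 0.016, 1], [[0.15, -0.14, 0], 0.016, 1]])

```text
clock: 7.12
tool_pos: [0.5056, 0.0517, 0.1229]
orientation: [-180.0, 0.1, -102.0]
force: [-0.3, 8.4, 4.8]
opening: 0.0136
gripper_force: 30.0
```

apply_moves(commands=[[[0.1, -0.09, 0], 0.01, 1], [[0.1, -0.09, 0], 0.01, 1], [[0.1, -0.09, 0], 0.01, 1]])

```text
clock: 7.37
tool_pos: [0.5057, 0.0515, 0.1228]
orientation: [180.0, 0.2, -101.5]
force: [-6.3, 14.1, 11.1]
opening: 0.0132
gripper_force: 30.0
```

The stop is felt (the handle no longer moves and the force builds up). I'm backing off 3 mm to the in-line position and letting go.

apply_moves(commands=[[[-0.2, 0.18, 0], -0.018, 1], [[-0.36, 0.33, 0], -0.036, 1], [[-0.36, 0.33, 0], -0.036, 1], [[-0.36, 0.33, 0], -0.036, 1], [[-0.36, 0.33, 0], -0.036, 1]])

```text
clock: 7.78
tool_pos: [0.5033, 0.0536, 0.1229]
orientation: [-179.9, 0.1, -103.5]
force: [2.8, 4.6, 3.2]
opening: 0.0131
gripper_force: 30.0
```

apply_moves(commands=[[[0, 0, 0], 0, 0.4], [[0, 0, 0], 0, 0.4], [[0, 0, 0], 0, 0.4], [[0, 0, 0], 0, 0.4], [[0, 0, 3], 0, 0.4], [[0, 0, 7], 0, 0.4], [[0, 0, 8], 0, 0.4], [[0, -4, 8], 0, 0.4], [[0, -8, 8], 0, 0.4], [[-4, -9, 8], 0, 0.4], [[-4, -9, 8], 0, 0.4], [[-4, -9, 8], 0, 0.4]])

```text
clock: 8.78
tool_pos: [0.4609, -0.0386, 0.2024]
orientation: [180.0, -0.0, -103.6]
force: [0.3, 0.2, -0.1]
opening: 0.0528
gripper_force: 0.0
```

Run:
```python
from h import *
s=ctrl.snapshot("wrist"); save(s,"w4.png"); print(np.round(s["T"],3).tolist())
for k,z in dict(hinge_axis=.094,upper_hole=.094,lower_hole=.073,handle_top=.142).items():
    for d in ctrl.spot_point(s,k)[:1]: print(k,round(d["score"],2),np.round(d["at"],1),np.round(at_z(s,d["at"],z),4))
o=ctrl.get_obs();print(o["clock"],o["tool_pos"],o["orientation"],o["force"])
```

```text
[[-0.972, -0.224, -0.072, 0.442], [0.235, -0.927, -0.294, -0.119], [-0.001, -0.302, 0.953, 0.345], [0.0, 0.0, 0.0, 1.0]]
upper_hole 0.62 [161.4 273.3] [ 0.5623 -0.0111  0.094 ]
lower_hole 0.73 [166.2 260. ] [ 0.5645 -0.0126  0.073 ]
handle_top 0.65 [254.3 374.6] [0.5032 0.0564 0.142 ]
9.0333 [ 0.46332603 -0.03664196  0.20254887] [-1.79996987e+02 -2.96755713e-03 -1.03430644e+02] [-0.39012755  0.58181255 -0.37111288]
```

View pics/w4.png

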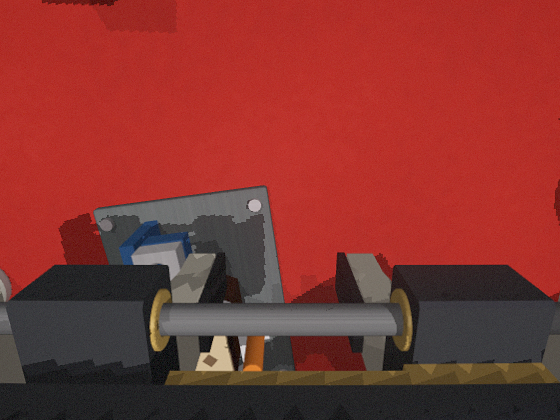

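The jaw now covers the blue ear at (165,262) and the hole is partly hidden by a finger, so I'll recheck it later. Next is the rack.

apply_moves(commands=[[[6, -15, 2.5], 0, 0.4], [[6, -15, 2.5], 0, 0.4], [[6, -15, 2.5], 0, 0.4], [[6, -15, 2.5], 0, 0.4], [[6, -15, 2.5], 0, 0.4], [[6, -15, 2.5], 0, 0.4], [[6, -15, 2.5], 0, 0.4]])

```text
clock: 9.62
tool_pos: [0.5227, -0.1869, 0.2267]
orientation: [179.9, -0.0, -103.5]
force: [0.6, 1.0, -0.5]
opening: 0.0526
gripper_force: 0.0
```

Run:
```python
from h import *
s=ctrl.snapshot("wrist"); save(s,"w5.png")
for k,z in dict(pin=.07,short_pin=.07,rack=0).items():
    for d in ctrl.spot_point(s,k)[:2]: print(k,round(d["score"],2),np.round(d["at"],1),np.round(at_z(s,d["at"],z),4))
for d in ctrl.search_frame(s,"pin")[:2]: print(round(d["score"],2),np.round(d["at"],1),np.round(at_z(s,d["at"],.095),4))
o=ctrl.get_obs();print(o["clock"],o["tool_pos"],o["orientation"])
```

```text
pin 0.7 [223.4  94.3] [ 0.5484 -0.2752  0.07  ]
rack 0.78 [235.6  52.8] [ 0.5373 -0.3103  0.    ]
0.58 [220.9  94.1] [ 0.5464 -0.2752  0.095 ]
9.8667 [ 0.52267352 -0.18608027  0.22772639] [-1.79988841e+02  6.18253179e-03 -1.03366743e+02]
```

View pics/w5.png

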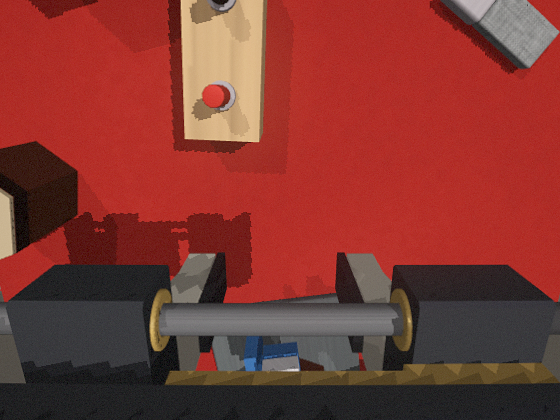

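Run:
```python
from h import *
s=ctrl.snapshot("wrist")
print(at_z(s,(213.5,95.5),.110),at_z(s,(227,95.5),.074))
hsv=cv2.cvtColor(s["img"],cv2.COLOR_RGB2HSV)
# rack corners
print(at_z(s,(185,138),.07),at_z(s,(260,141),.07))
s=ctrl.snapshot("scene")
for k,z in dict(pin=.07,short_pin=.07).items():
    for d in ctrl.spot_point(s,k)[:2]: print(k,round(d["score"],2),np.round(d["at"],1),np.round(at_z(s,d["at"],z),4))
```

```text
[ 0.5498673  -0.27419829  0.11      ] [ 0.5459882  -0.27279328  0.074     ]
[ 0.58887155 -0.24889411  0.07      ] [ 0.53009104 -0.2323901   0.07      ]
pin 0.49 [217.1 270.7] [ 0.5468 -0.2693  0.07  ]
short_pin 0.5 [189.6 280.1] [ 0.523  -0.3411  0.07  ]
short_pin 0.27 [293.  214.3] [0.5381 0.0024 0.07  ]
```

The red head is at (214,95) with its collar at (227,96), so the pin is at about (0.549, -0.2735). The rack's long axis is square to the finger line, so no turn is needed.

apply_moves(commands=[[[2.6, -8.75, -1], 0, 0.4], [[2.6, -8.75, -1], 0, 0.4], [[2.6, -8.75, -3], 0, 0.4], [[2.6, -8.75, -6], 0, 0.4], [[2.6, -8.75, -9], 0, 0.4], [[2.6, -8.75, -12], 0, 0.4], [[2.6, -8.75, -13.1], 0, 0.4], [[2.6, -8.75, -13.1], 0, 0.4], [[2.6, -8.75, -13.1], 0, 0.6], [[2.6, -8.75, -13.1], 0, 0.75], [[2.6, -8.75, -13.1], 0, 0.75], [[2.6, -8.75, -13.1], 0, 1], [[2.6, -8.75, -13.1], 0, 1], [[2.6, -8.75, -13.1], 0, 1], [[2.6, -8.75, -13.1], 0, 1], [[2.6, -8.75, -13.1], 0, 1], [[2.6, -8.75, -13.1], 0, 1]])

```text
clock: 11.48
tool_pos: [0.549, -0.2747, 0.0972]
orientation: [-180.0, -0.0, -103.4]
force: [-0.7, 0.8, 5.7]
opening: 0.0154
gripper_force: 30.0
```

apply_moves(commands=[[[0, 0, 3], 0, 1], [[0, 0, 6], 0, 1], [[0, 0, 9], 0, 1], [[0, 0, 12], 0, 1], [[0, 0, 15.3], 0, 1], [[0.5, 35, 15.3], 0, 1], [[0.5, 35, 15.3], 0, 1], [[0.5, 35, 15.3], 0, 1], [[0.5, 35, 15.3], 0, 1], [[0.5, 35, 15.3], 0, 1], [[0.5, 35, 15.3], 0, 1], [[0.5, 35, 15.3], 0, 1], [[0.5, 35, 15.3], 0, 1], [[0.5, 35, 15.3], 0, 1], [[0.5, 35, 15.3], 0, 1], [[0.5, 35, 15.3], 0, 1]])

```text
clock: 12.82
tool_pos: [0.5534, 0.0765, 0.2491]
orientation: [180.0, -0.0, -103.3]
force: [-0.2, -0.5, -1.1]
opening: 0.0152
gripper_force: 30.0
```

Run:
```python
from h import *
s=ctrl.snapshot("wrist"); print(np.round(s["T"],3).tolist())
for k,z in dict(upper_hole=.094,lower_hole=.073,pin=.223).items():
    for d in ctrl.spot_point(s,k)[:1]: print(k,round(d["score"],2),np.round(d["at"],1),np.round(at_z(s,d["at"],z),4))
p=proj(s,(.566,-.013,.094)).round().astype(int);print(p)
im=s["img"].copy()
x0,y0=max(p[0]-50,0),max(p[1]-38,0)
c=cv2.resize(im[y0:y0+75,x0:x0+100],(800,600),interpolation=cv2.INTER_CUBIC); print(x0,y0)
save(dict(img=c),"w6c.png")
o=ctrl.get_obs();print(o["clock"],o["tool_pos"],o["orientation"],o["force"],o["moment"],o["opening"])
save(s,"w6.png")
```

```text
[[-0.973, -0.219, -0.07, 0.535], [0.23, -0.928, -0.294, -0.004], [-0.001, -0.302, 0.953, 0.391], [0.0, 0.0, 0.0, 1.0]]
upper_hole 0.57 [242.5  90.7] [ 0.5641 -0.0109  0.094 ]
lower_hole 0.86 [242.9  90.1] [ 0.5657 -0.0118  0.073 ]
pin 0.66 [282.5 257.9] [0.5529 0.0746 0.223 ]
[239  89]
189 51
13.0167 [0.55366623 0.07437032 0.24945091] [ 1.79987915e+02 -1.14397613e-02 -1.03536063e+02] [-0.23595531 -0.93343249 -0.90777298] [0.00017695 0.12405379 0.02429906] 0.01563225990845073
```

View pics/w6.png

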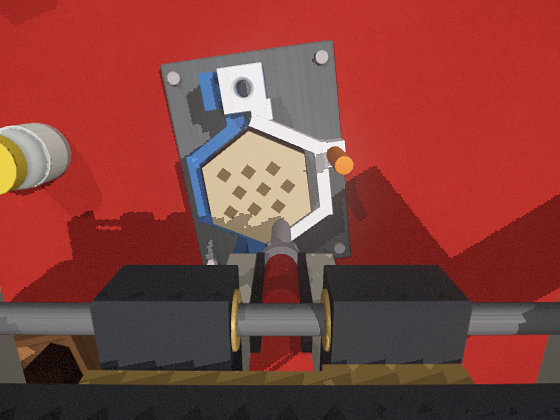

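View pics/w6c.png

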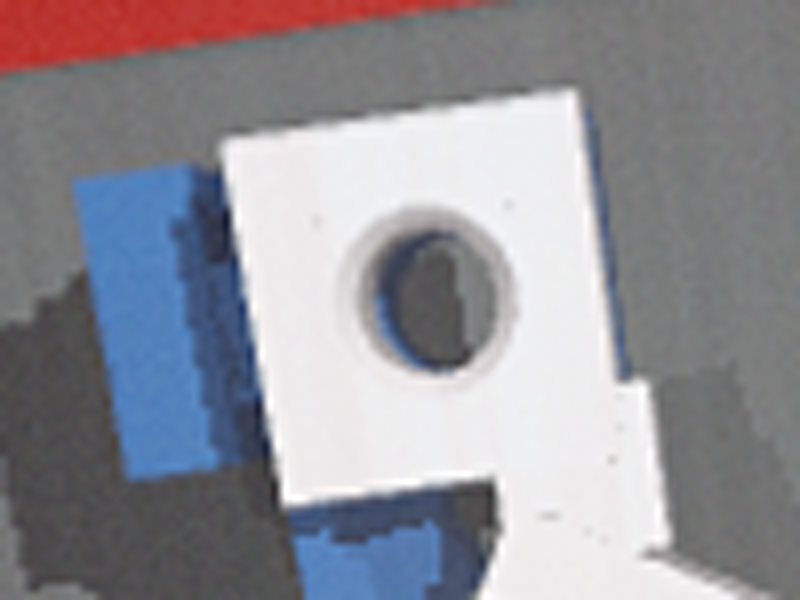

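The view through the jaw hole (242,88) shows the base plate, so the two holes are nearly in line. The pin hangs with its tip at about (280,221).

Run:
```python
from h import *
s=ctrl.snapshot("wrist"); im=s["img"]
f=lambda c,z: at_z(s,(189+(c[0]+.5)/8-.5,51+(c[1]+.5)/8-.5),z)
print("upper mouth",f((428,297),.094))
cs=[f(c,.094)[:2] for c in((222,142),(578,92),(285,503))]; ctr=(cs[1]+cs[2])/2; print("ear",cs,ctr)
o=ctrl.get_obs(); t=o["tool_pos"]; print(t,"proj tip",proj(s,t+[0,0,-.087]),"shoulder",proj(s,t+[0,0,-.073]))
c=cv2.resize(im[205:280,230:330],(800,600),interpolation=cv2.INTER_CUBIC)
p=((proj(s,t+[0,0,-.087])-[230,205])*8).astype(int); cv2.circle(c,tuple(int(v) for v in p),5,(0,255,0),2); save(dict(img=c),"w7.png")
```

```text
upper mouth [ 0.56386758 -0.01533355  0.094     ]
ear [array([ 0.57928768, -0.03363789]), array([ 0.54509634, -0.0299609 ]), array([5.82743641e-01, 1.04009031e-04])] [ 0.56391999 -0.01492845]
[0.55369887 0.07429271 0.24949671] proj tip [281.93839591 220.63138658] shoulder [281.99239085 228.18639247]
```

View pics/w7.png

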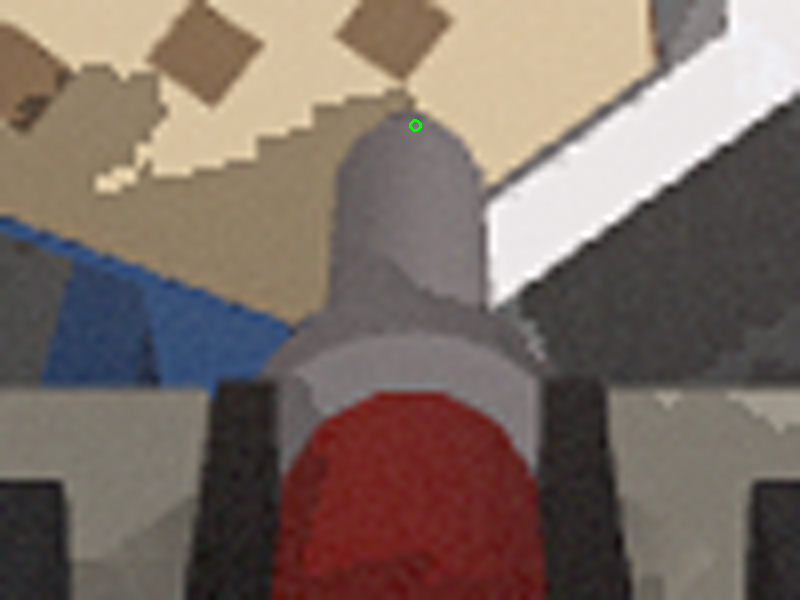

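The pin is centred in the grip to within 0.5 mm. I'm moving over the hole and down until the tip is just above the mouth.

apply_moves(commands=[[[0.5, -4, 0], 0, 1], [[1.0, -8.9, 0], 0, 1], [[1.0, -8.9, -1], 0, 1], [[1.0, -8.9, -4], 0, 1], [[1.0, -8.9, -5.7], 0, 1], [[1.0, -8.9, -5.7], 0, 1], [[1.0, -8.9, -5.7], 0, 1], [[1.0, -8.9, -6.0], 0, 1], [[1.0, -8.9, -6.3], 0, 1], [[1.0, -8.9, -6.6], 0, 1], [[1.0, -8.9, -6.9], 0, 1], [[1.0, -8.9, -7.1], 0, 1], [[1.0, -8.9, -7.1], 0, 1]])

```text
clock: 14.15
tool_pos: [0.5635, -0.0135, 0.1782]
orientation: [180.0, -0.0, -103.5]
force: [-0.3, 0.1, -0.2]
opening: 0.0155
gripper_force: 30.0
```

```bash
python3 -c "
from h import *
o=ctrl.get_obs();print(o['clock'],o['tool_pos'],o['force'],o['moment'],o['opening'])"
```

```text
14.15 [ 0.56353614 -0.01351915  0.1782425 ] [-0.33648617  0.14312296 -0.2248543 ] [0.05671888 0.13168807 0.00898311] 0.015532915104346064
```

apply_moves(commands=[[[0, 0, -0.2], 0, 1], [[0, 0, -0.4], 0, 1], [[0, 0, -0.6], 0, 1], [[0, 0, -0.8], 0, 1], [[0, 0, -0.8], 0, 1]])

```text
clock: 14.57
tool_pos: [0.5635, -0.0137, 0.17]
orientation: [180.0, -0.0, -103.5]
force: [-0.0, 0.4, -0.5]
opening: 0.0153
gripper_force: 30.0
```

apply_moves(commands=[[[0, 0, -0.15], 0, 1], [[0, 0, -0.3], 0, 1], [[0, 0, -0.4], 0, 1], [[0, 0, -0.4], 0, 1]])

```text
clock: 14.9
tool_pos: [0.5637, -0.0135, 0.1663]
orientation: [180.0, 0.0, -103.5]
force: [-0.9, 0.5, -2.0]
opening: 0.0154
gripper_force: 30.0
```

apply_moves(commands=[[[0, 0, -0.15], 0, 1], [[0, 0, -0.3], 0, 1], [[0, 0, -0.45], 0, 1], [[0, 0, -0.6], 0, 1], [[0, 0, -0.6], 0, 1]])

```text
clock: 15.32
tool_pos: [0.5636, -0.0136, 0.1602]
orientation: [180.0, -0.0, -103.5]
force: [-0.2, 1.0, -0.9]
opening: 0.0153
gripper_force: 30.0
```

apply_moves(commands=[[[0, 0, -0.15], 0, 1], [[0, 0, -0.3], 0, 1], [[0, 0, -0.45], 0, 1], [[0, 0, -0.45], 0, 1]])

```text
clock: 15.65
tool_pos: [0.5637, -0.0136, 0.1557]
orientation: [180.0, -0.0, -103.5]
force: [0.5, 0.3, -1.3]
opening: 0.0153
gripper_force: 30.0
```

apply_moves(commands=[[[0, 0, -0.15], 0, 1], [[0, 0, -0.3], 0, 1], [[0, 0, -0.45], 0, 1], [[0, 0, -0.45], 0, 1]])

```text
clock: 15.98
tool_pos: [0.5637, -0.0136, 0.1512]
orientation: [180.0, -0.0, -103.5]
force: [1.0, 0.1, -2.1]
opening: 0.0153
gripper_force: 30.0
```

apply_moves(commands=[[[0, 0, -0.15], 0, 1], [[0, 0, -0.3], 0, 1], [[0, 0, -0.45], 0, 1], [[0, 0, -0.45], 0, 1]])

```text
clock: 16.32
tool_pos: [0.5637, -0.0136, 0.1467]
orientation: [180.0, -0.0, -103.5]
force: [0.6, 0.8, -1.8]
opening: 0.0153
gripper_force: 30.0
```

apply_moves(commands=[[[0, 0, -0.15], 0, 1], [[0, 0, -0.3], 0, 1], [[0, 0, -0.45], 0, 1], [[0, 0, -0.45], 0, 1]])

```text
clock: 16.65
tool_pos: [0.5636, -0.0136, 0.1422]
orientation: [180.0, -0.0, -103.5]
force: [0.1, 0.8, -1.6]
opening: 0.0154
gripper_force: 30.0
```

apply_moves(commands=[[[0, 0, -0.2], 0, 1], [[0, 0, -0.4], 0, 1], [[0, 0, -0.6], 0, 1], [[0, 0, -0.8], 0, 1], [[0, 0, -1.0], 0, 1], [[0, 0, -1.0], 0, 1]])

```text
clock: 17.15
tool_pos: [0.5636, -0.0136, 0.132]
orientation: [180.0, -0.0, -103.5]
force: [-0.3, 1.1, -2.3]
opening: 0.0154
gripper_force: 30.0
```

apply_moves(commands=[[[0, 0, -0.2], 0, 1], [[0, 0, -0.4], 0, 1], [[0, 0, -0.6], 0, 1], [[0, 0, -0.8], 0, 1], [[0, 0, -0.9], 0, 1], [[0, 0, -0.9], 0, 1]])

```text
clock: 17.65
tool_pos: [0.5637, -0.0136, 0.1232]
orientation: [180.0, -0.0, -103.5]
force: [-0.8, 2.8, -2.9]
opening: 0.0152
gripper_force: 30.0
```

apply_moves(commands=[[[0, 0, -0.1], 0, 1], [[0, 0, -0.15], 0, 1], [[0, 0, -0.2], 0, 1], [[0, 0, -0.2], 0, 1]])

```text
clock: 17.98
tool_pos: [0.5637, -0.0136, 0.1215]
orientation: [180.0, 0.0, -103.5]
force: [-1.3, 3.6, 0.2]
opening: 0.0154
gripper_force: 30.0
```

The collar is just touching down. I'm releasing, going straight up and clear, then looking.

apply_moves(commands=[[[0, 0, 0], 0, 0.8], [[0, 0, 0], 0, 0.7], [[0, 0, 0], 0, 0.55], [[0, 0, 0], 0, 0.55], [[0, 0, 0], 0, 0.55], [[0, 0, 2], 0, 0.55], [[0, 0, 5], 0, 0.55], [[0, 0, 8], 0, 0.55], [[0, 0, 11], 0, 0.55], [[-1, 8, 12], 0, 0.55], [[-1, 8, 12], 0, 0.55], [[-1, 8, 12], 0, 0.55], [[-1, 8, 12], 0, 0.55]])

```text
clock: 19.07
tool_pos: [0.5537, 0.068, 0.2421]
orientation: [-180.0, 0.0, -103.3]
force: [0.0, -0.2, 0.6]
opening: 0.0394
gripper_force: 0.0
```

Run:
```python
from h import *
s=ctrl.snapshot("wrist")
for k,z in dict(pin=.094,lower_hole=.073,handle_top=.142).items():
    for d in ctrl.spot_point(s,k)[:1]: print(k,round(d["score"],2),np.round(d["at"],1),np.round(at_z(s,d["at"],z),4))
p=proj(s,(.5637,-.0136,.11)).round().astype(int); print(p, "top@.134",proj(s,(.5637,-.0136,.134)),"collar",proj(s,(.5637,-.0136,.1)))
x0,y0=max(p[0]-60,0),max(p[1]-45,0); print(x0,y0)
save(dict(img=cv2.resize(s["img"][y0:y0+90,x0:x0+120],(800,600),interpolation=cv2.INTER_CUBIC)),"w8.png")
o=ctrl.get_obs();print(o["clock"],o["tool_pos"],o["force"])
```

```text
pin 0.82 [242.5  93.6] [ 0.5646 -0.0171  0.094 ]
lower_hole 0.9 [247.6  97.5] [ 0.5634 -0.0135  0.073 ]
handle_top 0.75 [348.9 179.9] [0.5039 0.0545 0.142 ]
[243  98] top@.134 [238.96770021  99.20871237] collar [244.0121453   98.13437237]
183 53
19.2667 [0.5536032  0.06554614 0.24115411] [ 0.24354319 -0.20117768  0.10123756]
```

View pics/w8.png

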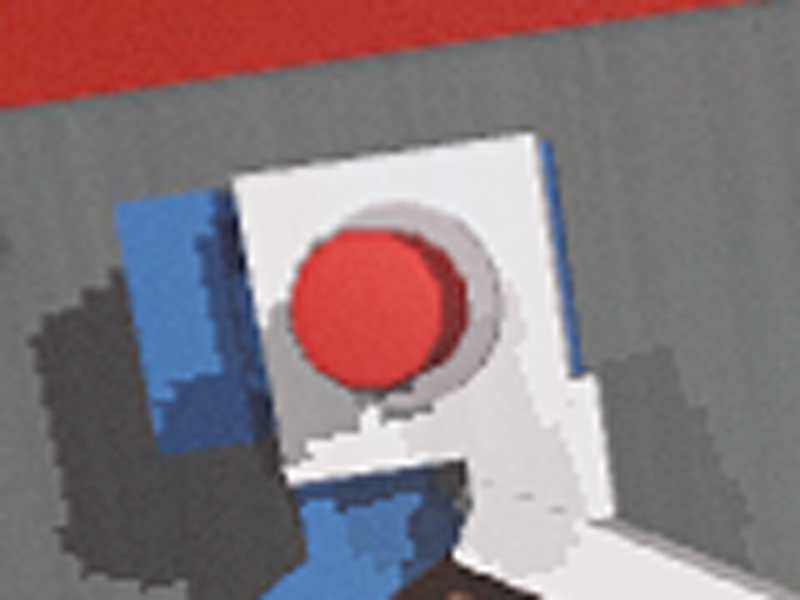

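The picture shows the red pin upright through the jaw's ear. Its head is at (238,99), against a predicted (239,99), and its collar lies flat on the jaw. I'm handing in.

```bash
python3 -c "
from plant import ctrl
print(ctrl.close_job())"
```

```text
the job is handed in; nothing more can be done
None
```

I swung the jaw shut, threaded the red-headed pin through both knuckles until its collar rested on the jaw, let go and handed the job in at about 19 s; no verdict was returned, but the last picture shows the pin upright and seated.

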